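# Break down the washed pastry kit stack

## Robot

A 7-joint arm with a two-finger parallel gripper is mounted at the origin on the work surface; the furniture and walls round the work are solid. World frame = base frame: x ahead of the robot, y to its left, z up, the work surface at z = 0. Lengths are in m, angles in degrees, forces in N, time in s.
With the tool pointing down it reaches from about 0.35 to 0.775 m from the base axis. Payload 3.1 kg.
Tool frame: the origin (TCP) lies on the centre line of the jaws, within the pads' length; the fingertips stand 17 mm ahead of it and the grasp point (between the pads) lies 2 mm behind it (robot.tip_reach is the distance from the TCP to the fingertips, in m); z points along the fingers, y is the line along which they close (so a half turn about z gives the same grasp; the last joint's range is limited). The gripper opens to 85 mm and grips with 20 to 120 N. Pads are 22 mm wide; open, the fingers measure 114 mm over their backs; the gripper's body (76 mm by 85 mm) begins 54 mm behind the grasp point. The pads swing forward as they close: fully open they stand 13 mm farther back than shut.
Start: joints at [65.621, 17.813, 0.802, 86.603, -0.252, 75.585, -1.558], TCP at [0.206, -0.51, 0.248] pointing down, gripper open.
Joint ranges: [-154.91, 154.91], [-16.99, 109.72], [-72.82, 74.43], [7.12, 147.25], [-82.49, 262.49], [11.32, 116.49], [-174.64, 174.64]. Speed limits (degrees/s): [159.86, 159.86, 180, 180, 180, 180, 180].

## Interface

Orientations are given as [roll, pitch, yaw] about the fixed x, y, z axes, in that order (R = Rz(yaw) Ry(pitch) Rx(roll)).
In Python, from station import robot, fingers, vision, workorder, recognise gives the robot as it stands. Calls block until the motion is done:
- robot.move_to(position, orientation): joint-space move of the TCP to a pose.
- robot.line_to(position, orientation=None, velocity=0.15, f_stop=None): straight line of the TCP; orientation=None keeps the orientation; velocity is the mean speed in m/s. With f_stop (N) it stops when the force on the tool has changed by that much, and returns True; else False.
- robot.move_j(angles): joint-space move.
- fingers.gripper_to(opening, force=None): opening from 0.0 (shut) to 1.0 (fully open); force is the grip in N (None keeps the last); returns when the fingers have stopped.
- robot.pause(seconds).
- robot.inverse_kinematics(position, orientation): joint angles nearest the present ones, or None.
- vision.grab_frame(name): name is "side" or "top" or "wrist"; returns the picture (480x640x3 uint8, red, green, blue); there is no depth.
- vision.calibration(name): a dict with "mtx" (3x3 intrinsics, pixels), "extrinsics" (4x4, takes a point from world to camera coordinates); the wrist camera has in their place "T_tool_cam" (4x4, takes a point from camera to tool coordinates, whose origin is the TCP and whose axes are the flange's). Camera axes: x right, y up, looking along -z (the intrinsics and any distortion apply to the point x, -y, -z); pixel columns grow to the right and rows downward; lengths in m; the calibration is good to about 2 mm. A picture is of the moment at which its call begins: read the wrist's pose just before it. calibration takes no time and is no camera call.
A pose or a line that the arm cannot do raises robot.PlanningError and nothing moves.
- workorder.close_job(): hands the job in; it is judged then, once.
Trained networks look in the newest picture that a camera, given by its name, has taken for a name from the list of things; names that differ only in an ending like _2 or _b are one class to them, and where a whole thing is asked for, a point or a joint stands for the part that bears it (a point fixed in the world has none). Each returns a list of dicts, best first, with "p" (0 to 1); they miss things now and then, are a little off and sometimes report something else, mostly with a low value. They report only what shows in the picture. A call takes as long as a camera call. They do not tell look-alikes from the thing itself.
- recognise(label, camera): "rect" ([centre column, centre row, width, height] in pixels, round what is visible of it).
Readings, each from a call of its own:
- robot.current_time_s(): time.
- robot.current_joint_positions(): joint angles.
- robot.current_dq(): joint speeds.
- robot.current_joint_torque(): joint torques, N m.
- robot.current_tool_pos(): TCP position.
- robot.current_eef_rot(): TCP orientation.
- robot.current_contact_force(): force on the tool from outside, world axes, zero at the start.
- robot.current_torque(): the same for the moment, N m.
- robot.current_finger_gap(): opening from 0.0 (shut) to 1.0 (fully open).
- robot.current_gripper_force(): force on a finger pad.
Only numpy, scipy, OpenCV 4.12 (cv2) and the standard library are available. Lean on these libraries where they do the work, as an engineer would, in place of code of your own. Each camera call takes 0.05 s, during which the arm holds its last target. There are 200 camera calls.

## Task

The pastry kit has come back from the wash as one stack; take it apart from the top down, one thing at a time, and let go of each before the next: the small ring cutter goes over the peg of the small wooden stand, then the tub, kept upright and set down gently, goes on the middle of the scale's blue pan. Only then lift the empty post frame off and put it on the empty base with all four posts fully home in the corner cups, and last put the large ring cutter that stood under it over the peg of the large wooden stand. Leave the kitchen timer that stands beside the scale alone.

Things in the scene. Friction and masses are not known exactly. Their poses are not given: they have to be found in the camera images.
- frame: Stacking frame, steel with blue corner blocks, 220x152x145 mm, 0.34 to 0.55 kg. Origin: centre of the four post tips, z up, x along the long side. Posts 14 mm thick at x +-100, y +-66, round-nosed. Wire shelf at z 110 on the +x half, open bay on the -x half. Lift bar along y at x 0, z 138: take its blue sleeve (13 mm thick, 56 long), fingers closing along x. Starts posted in base_a.
- tub: Lidded white tub with turquoise lid (shut for good), 65 mm tall, 0.13 to 0.26 kg. Origin: underside, z up. Walls x -45 to 51, y -33 to 33 mm; lid x -48 to 54, y -35 to 35, z 60 to 65, tab to x -56. Take it across y at the lid (70 mm wide), grasp centred at x 3. Starts on the frame's wire shelf, its x along the frame's y.
- cutter_small: Small steel ring cutter, 48 mm outside, 34 mm tall, open at both ends, free inside diameter 40 mm. Origin: centre of its underside; z up. It starts standing on the tub's lid.
- cutter_large: Large steel ring cutter, 64 mm outside, 34 mm tall, open at both ends, free inside diameter 55 mm. Origin: centre of its underside, z up. Starts on the deck of base_a under the open bay of the frame: seen from above, but it can be lifted out only when the frame is off.
- base_a: Low base that carries the stack at the start: steel rails and deck, a blue square cup at each corner, 230x162 mm, fixed. Origin: centre of its underside, z up, x along the long side. Deck at z 18 mm. Cups centred at x +-100, y +-66, 18 mm square inside, 30 outside, mouth at z 45, cup floor at z 8 (the frame's origin is at z 8 when its posts are home).
- base_b: The empty base, same as base_a in every size, fixed. The frame may stand in it either way round (turned by half a turn or not).
- stand_small: Small round wooden stand, 76 mm diameter, fixed. Origin: centre of its underside. Flat seat at z = 20 mm round a central peg 26 mm in diameter, whose rounded top is at z = 35 mm. The small cutter goes over this peg and stands on the seat.
- stand_large: Large round wooden stand, 92 mm diameter, fixed. Origin: centre of its underside. Flat seat at z = 20 mm round a central peg 44 mm in diameter, whose rounded top is at z = 35 mm. The large cutter goes over this peg and stands on the seat.
- scale: Slim digital scale with a turquoise-blue pan, 214 (x) x 136 (y) mm, fixed, display at its -x end. Origin: centre of its underside. The pan covers x = -36 to 100, y = -62 to 62 mm, its middle at x = 32 mm, y = 0; its surface is at z = 21 mm.
- timer: White kitchen timer with a display, 36 x 66 x 62 mm, standing loose beyond the left corner of the scale; bystander, to be left alone. Origin: underside.
Mind the look-alikes: they are no part of the job. Leave any purple or red look-alike of the tub alone.

How it is judged:
By the outcome, as a careful person would: the job done as asked, in the order asked, and still so for the second after the job is handed in, with the robot touching nothing.
It also fails if it takes over 106 s, if anything falls off the work surface, if the arm or the gripper's body presses on something with over 40 N, if the wrist force passes 120 N, or if a joint passes its speed limit or range.

## Working session

There is one attempt and no reset: what is moved stays moved. The work goes in short steps, each a Python script; the robot and the scene stay as the last script left them, time stands still between calls to the robot, and variables do not carry over. Pictures are saved under pics/ and viewed, at most 16 in all, crops included, and the job is handed in when it is done.

```bash
mkdir -p pics; ls
python3 - <<'E'
from station import robot, fingers, vision, workorder, recognise
import cv2, numpy as np
for c in ("top","side"):
    im=vision.grab_frame(c); cv2.imwrite(f"pics/{c}0.png",im[:,:,::-1])
    k=vision.calibration(c); print(c,{a:(np.round(b,4).tolist() if not isinstance(b,str) else b) for a,b in k.items()})
    for l in ["frame","tub","cutter_small","cutter_large","base_a","stand_small","stand_large","scale","timer"]:
        print(c,l,[(np.round(d["rect"]).tolist(),round(d["p"],2)) for d in recognise(l,c)])
k=vision.calibration("wrist");print({a:np.round(b,4).tolist() for a,b in k.items()})
print(robot.current_time_s(), robot.current_eef_rot())
E
```

```text
pics
top {'mtx': [[556.2235, 0.0, 321.7832], [0.0, 556.2235, 248.6748], [0.0, 0.0, 1.0]], 'extrinsics': [[0.0163, -0.9986, 0.0509, -0.1257], [0.9919, 0.0225, 0.1253, -0.5922], [-0.1263, 0.0485, 0.9908, -1.7305], [0.0, 0.0, 0.0, 1.0]]}
top frame [([384.0, 272.0, 61.0, 80.0], 0.58), ([196.0, 271.0, 67.0, 77.0], 0.51)]
top tub [([362.0, 198.0, 34.0, 34.0], 0.78), ([390.0, 252.0, 41.0, 30.0], 0.77), ([445.0, 314.0, 27.0, 34.0], 0.59)]
top cutter_small [([396.0, 246.0, 14.0, 14.0], 0.56)]
top cutter_large [([238.0, 204.0, 22.0, 13.0], 0.28)]
top base_a [([377.0, 273.0, 52.0, 76.0], 0.8), ([196.0, 273.0, 68.0, 79.0], 0.77)]
top stand_small []
top stand_large [([308.0, 298.0, 33.0, 31.0], 0.56), ([240.0, 204.0, 20.0, 16.0], 0.18)]
top scale [([196.0, 271.0, 67.0, 76.0], 0.72), ([282.0, 239.0, 43.0, 66.0], 0.61)]
top timer [([238.0, 204.0, 19.0, 12.0], 0.5)]
side {'mtx': [[468.3957, 0.0, 317.7835], [0.0, 468.3957, 236.0605], [0.0, 0.0, 1.0]], 'extrinsics': [[0.8349, -0.5504, -0.0016, -0.5598], [0.2393, 0.3603, 0.9016, -0.2024], [-0.4957, -0.7531, 0.4326, -0.9982], [0.0, 0.0, 0.0, 1.0]]}
side
[... 168 characters left out ...]
7.0], 0.28), ([342.0, 294.0, 122.0, 91.0], 0.26)]
side cutter_large [([323.0, 317.0, 21.0, 28.0], 0.77), ([230.0, 221.0, 88.0, 28.0], 0.71)]
side base_a [([229.0, 220.0, 90.0, 27.0], 0.84), ([341.0, 325.0, 130.0, 63.0], 0.64)]
side stand_small [([340.0, 294.0, 125.0, 90.0], 0.54)]
side stand_large [([249.0, 291.0, 4.0, 7.0], 0.58)]
side scale [([301.0, 251.0, 79.0, 39.0], 0.82)]
side timer [([310.0, 218.0, 22.0, 23.0], 0.65)]
{'mtx': [[428.4891, 0.0, 321.8255], [0.0, 428.4891, 236.1329], [0.0, 0.0, 1.0]], 'T_tool_cam': [[-0.0002, 0.9453, 0.3262, 0.0847], [1.0, 0.0002, 0.0001, -0.0004], [-0.0, 0.3262, -0.9453, -0.1257], [0.0, 0.0, 0.0, 1.0]]}
1.0 [1.79995569e+02 2.37334271e-03 2.19936767e+01]
```

Run:
```python
import cv2
im=cv2.imread("pics/top0.png")[160:380,140:480]
cv2.imwrite("pics/top0c.png",cv2.resize(im,(800,518),interpolation=cv2.INTER_CUBIC))
```

```text
(no output)
```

View pics/top0c.png

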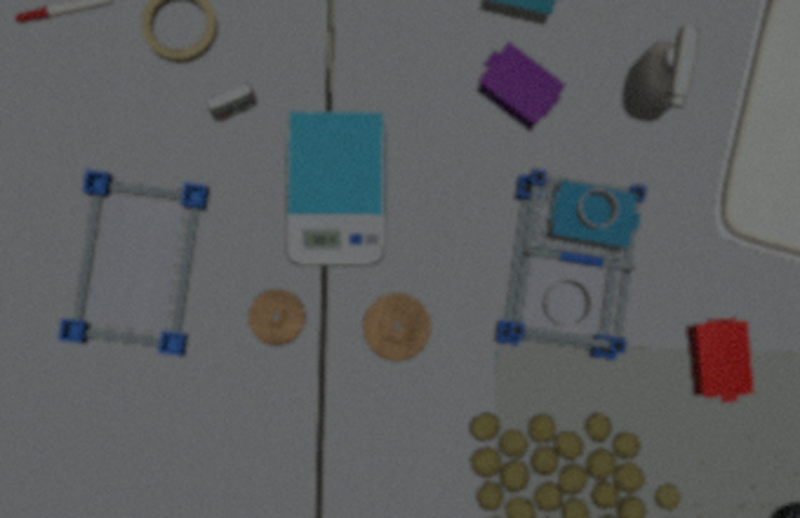

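View pics/side0.png

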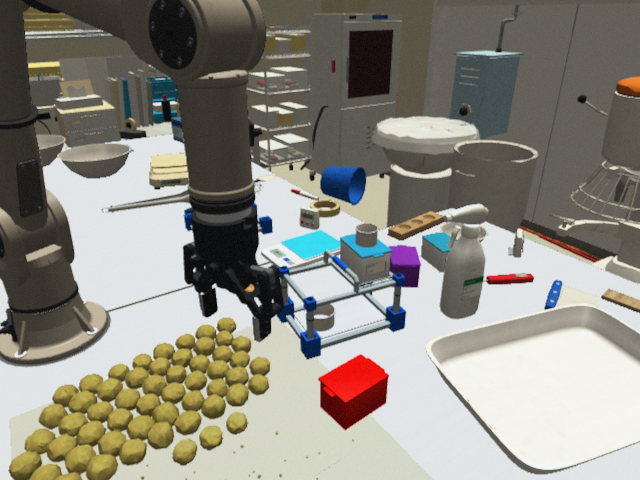

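The top view shows base_b at left (crop px 97,183 / 195,196 / 173,343 / 73,331), the scale in the middle with its display towards the robot, and the small stand (277,317) and large stand (397,326) in front of it. The stack is at right, with the tub and small cutter on the far half and the large cutter at (567,303). The timer is at (233,103). Purple and red are the look-alikes.

```bash
cat > h.py <<'E'
from station import robot, fingers, vision, workorder, recognise
import cv2, numpy as np
from scipy.spatial.transform import Rotation as R
def cam(c):
    k=vision.calibration(c)
    if c!="wrist": T=np.linalg.inv(np.array(k["extrinsics"]))
    else:
        W=np.eye(4); W[:3,3]=robot.current_tool_pos(); W[:3,:3]=R.from_euler("xyz",robot.current_eef_rot(),degrees=True).as_matrix()
        T=W@np.array(k["T_tool_cam"])
    return np.array(k["mtx"]),T
def p2w(px,z,c):           # c=(mtx, camera->world)
    K,T=c; px=np.atleast_2d(px).astype(float)
    d=np.c_[(px[:,0]-K[0,2])/K[0,0],-(px[:,1]-K[1,2])/K[1,1],-np.ones(len(px))]@T[:3,:3].T
    o=T[:3,3]; return o+d*((z-o[2])/d[:,2])[:,None]
def w2p(P,c):
    K,T=c; q=(np.atleast_2d(P)-T[:3,3])@T[:3,:3]
    return np.c_[K[0,0]*q[:,0]/-q[:,2]+K[0,2], -K[1,1]*q[:,1]/-q[:,2]+K[1,2]]
def shot(name):
    c=cam("wrist"); im=vision.grab_frame("wrist"); cv2.imwrite(f"pics/{name}.png",im[:,:,::-1]); np.savez(f"pics/{name}.npz",K=c[0],T=c[1]); return im[:,:,::-1].copy(),c
def load(name):
    d=np.load(f"pics/{name}.npz"); return cv2.imread(f"pics/{name}.png"),(d["K"],d["T"])
E
python3 - <<'E'
from h import *
c=cam("top"); f=lambda a:np.array(a,float)/[800/340,518/220]+[140,160]
np.set_printoptions(precision=3,suppress=True)
for n,p,z in [("base_b cups",[(97,183),(195,196),(173,343),(73,331)],.045),("stands",[(277,317),(397,326)],.03),("pan",[(291,112),(384,112),(383,214),(288,214)],.021),
 ("cut_small",[(599,208)],.243),("cut_large",[(567,303)],.045),("lid",[(556,180),(637,191),(628,248),(549,238)],.2),("fr lo",[(509,332),(603,346),(527,187)],.045),("sleeve",[(582,259)],.15),("timer",[(233,103)],.05)]:
    print(n,p2w(f(p),z,c)[:,:2].tolist())
E
```

```text
base_b cups [[0.6186028169374204, 0.3288168740371685], [0.6041184478012849, 0.19830049406116157], [0.40797375336760155, 0.21958063869322358], [0.4213856837042001, 0.35066012266808727]]
stands [[0.44531391678684706, 0.0850219830438309], [0.43622551805647014, -0.0759181640737523]]
pan [[0.7266516332617589, 0.07506524015644289], [0.7300452852762354, -0.05259101772126459], [0.5884651013304761, -0.05412393317423607], [0.5855580572725421, 0.0749909039005682]]
cut_small [[0.5743702019313728, -0.310884869403256]]
cut_large [[0.47061779452878805, -0.30352498372637043]]
lid [[0.6137657027527497, -0.26499161359135964], [0.6023743217605221, -0.36630469918680825], [0.5310464669596284, -0.35480087546796285], [0.5413377315482447, -0.2565922602027861]]
fr lo [[0.43039345364523696, -0.22551813218596556], [0.41397026726430214, -0.352286635365987], [0.6268221276731509, -0.24840940444986997]]
sleeve [[0.5207941228519589, -0.30603435482546026]]
timer [[0.7311060273839399, 0.1516525259210587]]
```

Run:
```python
from h import *
print(robot.tip_reach)
o=[180,0,83.5]
for n,p in [("w_stack",[.53,-.30,.42]),("w_mid",[.53,0.0,.42]),("w_b",[.51,.25,.40])]:
    robot.move_to(p,o); robot.pause(.3); im,c=shot(n)
    print(n,robot.current_time_s(),np.round(robot.current_joint_positions()))
    for l in dict(w_stack=["frame","tub","cutter_small","cutter_large","base_a"],w_mid=["stand_small","stand_large","scale","timer"],w_b=["base_b"])[n]:
        print(l,[(np.round(d["rect"],1).tolist(),round(d["p"],2)) for d in recognise(l,"wrist")])
```

```text
0.017
w_stack 2.9083 [ 38.  26. -20.  52.   9. 103.  16.]
frame [([319.4, 183.6, 237.5, 160.5], 0.93)]
tub [([532.8, 85.8, 122.6, 117.9], 0.92), ([246.0, 333.8, 87.2, 77.2], 0.88), ([381.5, 204.8, 88.6, 126.3], 0.56)]
cutter_small [([386.0, 211.6, 62.4, 66.7], 0.85)]
cutter_large [([272.1, 176.2, 50.3, 57.3], 0.77)]
base_a [([319.0, 167.1, 205.4, 136.7], 0.84)]
w_mid 4.6583 [ 18.  16. -28.  67.   8.  99. -15.]
stand_small [([247.3, 96.2, 67.1, 69.7], 0.86)]
stand_large [([260.6, 227.7, 69.3, 71.4], 0.87)]
scale [([400.6, 141.5, 179.1, 129.6], 0.91)]
timer [([503.4, 17.0, 54.1, 32.4], 0.8), ([262.0, 227.5, 68.8, 70.4], 0.35)]
w_b 6.2 [ -6.  22. -35.  63.  13.  98. -43.]
base_b [([372.3, 470.1, 146.0, 19.9], 0.68)]
```

View pics/w_stack.png

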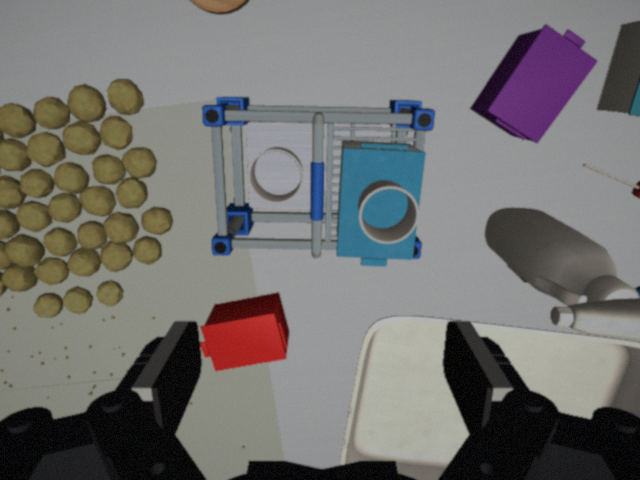

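View pics/w_mid.png

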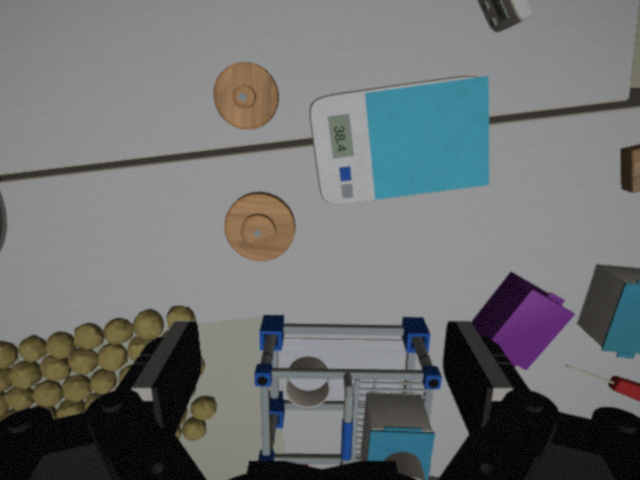

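View pics/w_b.png

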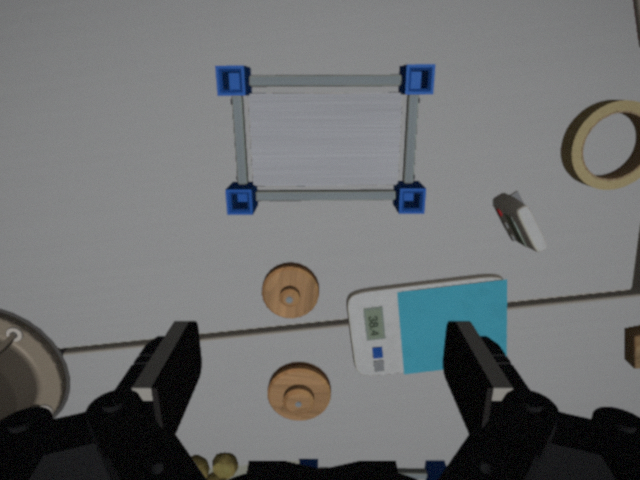

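w_stack shows the frame with the tub's lid at (380,200), the small cutter at (388,212), the large cutter at (276,174) and the sleeve at (317,191). w_mid shows the small stand at (246,95), the large stand at (260,227) and the blue pan at about (430,138). w_b shows the four base_b cups at (234,80), (418,79), (240,199) and (411,198), with the timer at (520,222).

```bash
cat >> h.py <<'E'
from scipy.optimize import least_squares, minimize
def cyl(r,z0,z1):
    a=np.linspace(0,2*np.pi,60); return np.vstack([np.c_[r*np.cos(a),r*np.sin(a),0*a+z] for z in (z0,z1)])
def box(cx,cy,w,d,z0,z1): return np.array([[cx+i*w/2,cy+j*d/2,z] for i in(-1,1) for j in(-1,1) for z in(z0,z1)])
def rz(P,x): return P@R.from_euler("z",x[2]).as_matrix().T+[x[0],x[1],0]
def fit_rect(P,rect,c,x0):  # x,y so that the projected bbox centre matches
    def f(x):
        q=w2p(P+[x[0],x[1],0],c); return (q.max(0)+q.min(0))/2-rect[:2]
    s=least_squares(f,x0).x; q=w2p(P+[*s,0],c); return s,np.ptp(q,axis=0)
def fit_mask(parts,mask,c,x0):  # x,y,yaw by silhouette overlap
    m=cv2.GaussianBlur(mask.astype(np.float32),(0,0),1.2)
    def sil(x):
        S=np.zeros(mask.shape,np.uint8)
        for P in parts:
            h=cv2.convexHull(w2p(rz(P,x),c).astype(np.float32)); cv2.fillConvexPoly(S,np.round(h*16).astype(np.int32),255,cv2.LINE_AA,4)
        return S/255.
    f=lambda x:float(((cv2.GaussianBlur(sil(x).astype(np.float32),(0,0),1.2)-m)**2).sum())
    x=np.array(x0,float)
    for s in (.008,.003,.001):
        x=minimize(f,x,method="Nelder-Mead",options=dict(initial_simplex=np.vstack([x,x+[s,0,0],x+[0,s,0],x+[0,0,s*6]]),maxiter=120)).x
    return x,f(x)/mask.sum(),sil(x)
def hsv(im,lo,hi,roi):
    m=cv2.inRange(cv2.cvtColor(im,cv2.COLOR_BGR2HSV),lo,hi)>0; r=np.zeros_like(m); x0,y0,x1,y1=roi; r[y0:y1,x0:x1]=1; return m&r
BLUE=((108,120,40),(128,255,255)); CYAN=((88,90,60),(106,255,255))
def overlay(im,sils):
    for s in sils: im=im.copy(); cv2.drawContours(im,cv2.findContours((s>.5).astype(np.uint8),cv2.RETR_EXTERNAL,cv2.CHAIN_APPROX_NONE)[0],-1,(0,0,255),1)
    return im
E
cat > m.py <<'E'
from h import *
np.set_printoptions(precision=4,suppress=True)
S,cs=load("w_stack"); M,cm=load("w_mid"); B,cb=load("w_b")
print("cut_s",fit_rect(cyl(.024,.183,.217),[386,211.6],cs,[.57,-.31]))
print("cut_l",fit_rect(cyl(.032,.018,.052),[276,174.5],cs,[.47,-.30]))
print("st_s",fit_rect(cyl(.038,0,.02),[247.3,96.2],cm,[.44,.08]))
print("st_l",fit_rect(cyl(.046,0,.02),[260.6,227.7],cm,[.44,-.07]))
cups=[box(i*.1,j*.066,.03,.03,0,.045) for i in(-1,1) for j in(-1,1)]
xb,e,sb=fit_mask(cups,hsv(B,*BLUE,(180,40,470,230)),cb,[.513,.2745,-.11]); print("base_b",xb,np.degrees(xb[2]),e)
lid=hsv(S,*CYAN,(320,130,440,275)); lid=cv2.morphologyEx(lid.astype(np.uint8),cv2.MORPH_CLOSE,np.ones((3,3)))
cs_hole=np.zeros_like(lid)
lidm=[box(.003,0,.102,.07,.178,.183)]
ring=cv2.ellipse(lid.copy(),(387,211),(31,34),0,0,360,1,-1)
a,b,c_=None,None,None
best=min((fit_mask(lidm,ring>0,cs,[.57,-.31,y]) for y in(np.radians(83.5),np.radians(-96.5))),key=lambda r:r[1]); print("tub",best[0],np.degrees(best[0][2]),best[1])
pan,e,sp=fit_mask([box(.032,0,.136,.124,.018,.021)],hsv(M,*CYAN,(350,60,500,210)),cm,[.63,.01,0]); print("scale",pan,np.degrees(pan[2]),e,"mid",rz(np.array([[.032,0,0]]),pan))
out=[overlay(S,[best[2]])[90:290,180:450],overlay(M,[sp])[50:250,280:550],overlay(B,[sb])[30:230,200:470]]
cv2.imwrite("pics/ov.png",cv2.resize(np.hstack([out[0],out[2]]),(800,300)))
E
python3 m.py
```

```text
cut_s (array([ 0.5804, -0.3187]), array([63.1998, 66.3985]))
cut_l (array([ 0.4746, -0.3072]), array([56.2212, 58.2606]))
st_s (array([0.4519, 0.0836]), array([66.7735, 68.4883]))
st_l (array([ 0.4411, -0.0802]), array([72.1718, 71.3155]))
base_b [ 0.5178  0.2749 -0.1139] -6.5240662264504685 0.18671810036838646
tub [ 0.5784 -0.315  -1.721 ] -98.607191829367 0.03769413160678256
scale [0.6296 0.0092 0.0208] 1.1896482411614344 0.01224317268304234 mid [[0.6616 0.0099 0.    ]]
```

View pics/ov.png

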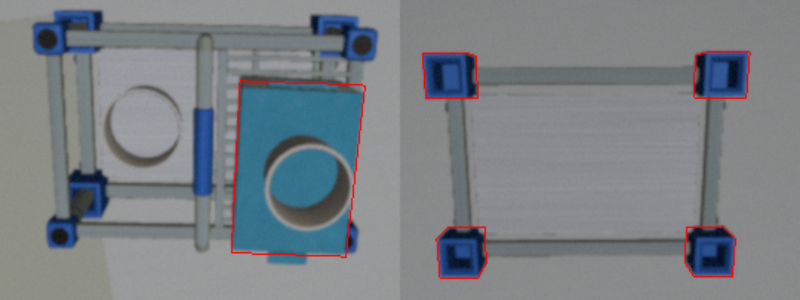

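The overlays fit the lid and the base_b cups well. Next is the small cutter.

Run:
```python
from h import *
o=[180,0,83.5]
fingers.gripper_to(1.0,25)
robot.move_to([.5804,-.3187,.26],o)
robot.line_to([.5804,-.3187,.203],velocity=.12,f_stop=6)
print(robot.current_tool_pos(),robot.current_time_s())
fingers.gripper_to(.3,25); print(robot.current_finger_gap(),robot.current_gripper_force())
robot.line_to([.5804,-.3187,.29],velocity=.15)
print(robot.current_finger_gap(),robot.current_contact_force())
robot.move_to([.4519,.0836,.13],o); shot("w_c1")
print(robot.line_to([.4519,.0836,.0395],velocity=.08,f_stop=5),robot.current_tool_pos(),robot.current_finger_gap())
fingers.gripper_to(1.0); robot.line_to([.4519,.0836,.16],velocity=.25)
print(robot.current_time_s())
robot.move_to([.53,-.01,.42],o); robot.pause(.2); shot("w_c2"); print(robot.current_time_s())
print(recognise("cutter_small","wrist"))
```

```text
[ 0.58090582 -0.31848881  0.20363084] 9.2083
0.5407060362542274 25.28962880373001
0.5333772184611756 [-0.46552417  0.73162968 -0.6776294 ]
True [0.45107193 0.08345346 0.04090277] 0.5391721333956321
14.2667
15.625
[{'rect': [240.4, 87.8, 45.8, 52.2], 'p': 0.68}, {'rect': [246.8, 88.8, 64.3, 67.3], 'p': 0.46}]
```

View pics/w_c2.png

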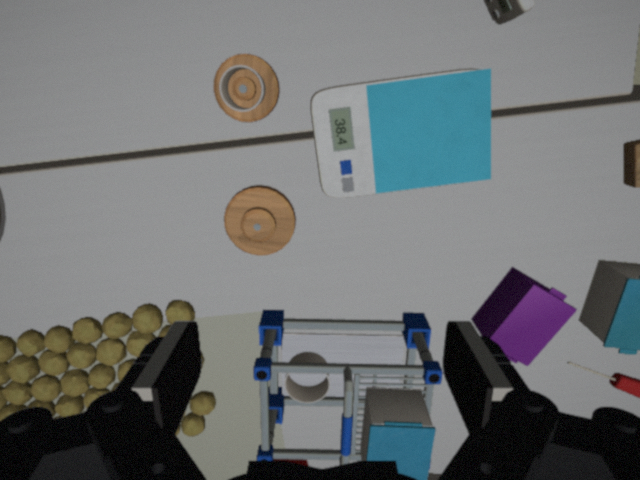

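The small cutter sits round its peg at (241,88). Next is the tub.

Run:
```python
from h import *
x,y=.578,-.318; o=[180,0,81.4]
robot.move_to([x,y,.24],o)
print(robot.line_to([x,y,.171],velocity=.1,f_stop=5),robot.current_tool_pos())
fingers.gripper_to(.5,40); print(robot.current_finger_gap(),robot.current_gripper_force())
robot.line_to([x,y,.20],velocity=.08)
robot.line_to([x,y,.30],velocity=.15)
print(robot.current_finger_gap(),robot.current_contact_force(),robot.current_time_s())
p=[.6616,.0099]; o2=[180,0,91.2]
robot.line_to([*p,.25],o2,velocity=.2)
robot.line_to([*p,.10],velocity=.12)
print(robot.line_to([*p,.072],velocity=.025,f_stop=3),robot.current_tool_pos(),robot.current_finger_gap(),robot.current_contact_force())
```

```text
False [ 0.57859979 -0.3180279   0.1718783 ]
0.8026468233467831 44.73342418670654
0.8042687214590772 [ 0.64010087  0.95799222 -1.6108384 ] 19.5
True [0.66129556 0.00985058 0.07589838] 0.8046326054307161 [-0.62980481 -0.10452301  4.78514783]
```

Run:
```python
from h import *
p=[.6616,.0099]
print(robot.line_to([*p,.0745],velocity=.02,f_stop=4),robot.current_tool_pos(),robot.current_contact_force())
fingers.gripper_to(1.0); robot.line_to([*p,.20],velocity=.2)
robot.move_to([.53,-.01,.42],[180,0,83.5]); robot.pause(.2); a,_=shot("w_t"); 
robot.move_to([.523,-.305,.36],[180,0,83.5]); robot.pause(.3); b,_=shot("w_f"); print(robot.current_time_s(),robot.current_eef_rot())
cv2.imwrite("pics/v.png",cv2.resize(np.hstack([a,b]),(800,300)))
```

```text
False [0.66152563 0.00990807 0.07599017] [-3.06363072 -0.73176754  6.8694411 ]
27.7417 [1.79969629e+02 1.16432741e-02 8.35860443e+01]
```

View pics/v.png

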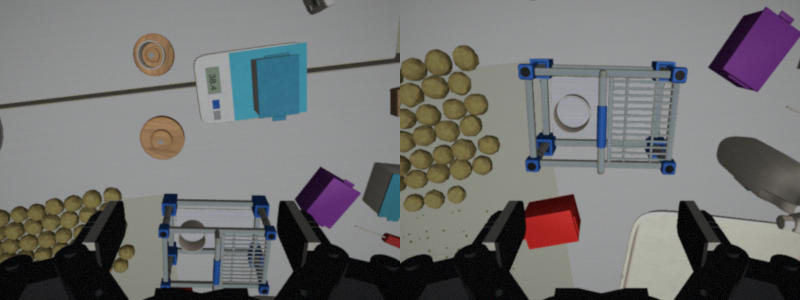

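View pics/w_f.png

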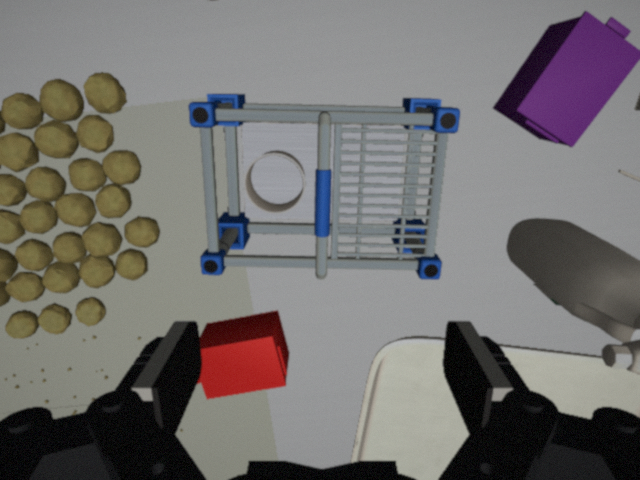

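w_f shows the empty frame: its post tops are at (201,114), (447,120), (211,266) and (430,267), and the sleeve is at (323,202). The tub stands upright on the pan.

```bash
cat > m2.py <<'E'
from h import *
np.set_printoptions(precision=4,suppress=True)
F,c=load("w_f")
mask=hsv(F,*BLUE,(180,80,470,285)); 
n,l,st,ce=cv2.connectedComponentsWithStats(mask.astype(np.uint8)); print([ (s[:5].tolist(),q.round(1).tolist()) for s,q in zip(st,ce) if s[4]>30])
pts=p2w([(201,114),(447,120),(211,266),(430,267)],.153,c)[:,:2]; mod=np.array([[-.1,.066],[.1,.066],[-.1,-.066],[.1,-.066]])
f=lambda x:(rz(np.c_[mod,[0]*4],x)[:,:2]-pts).ravel()
s=least_squares(f,[.52,-.3,-.11]); print("posts",s.x,np.degrees(s.x[2]),f(s.x).reshape(4,2)*1000)
cups=[box(i*.1,j*.066,.03,.03,0,.045) for i in(-1,1) for j in(-1,1)]
top=[box(i*.1,j*.066,.02,.02,zb,.153) for i in(-1,1) for j in(-1,1) for zb in[.13]]
sl=[box(0,0,.013,.056,.1395,.1525)]
x,e,S1=fit_mask(cups+top+sl,mask,c,s.x); print("joint",x,np.degrees(x[2]),e)
m2=mask&~(cv2.dilate((fit_mask(cups,mask,c,x)[2]>.5).astype(np.uint8),np.ones((3,3)))>0)
sm=hsv(F,*BLUE,(310,160,336,245)); x3,e,S3=fit_mask(sl,sm,c,x); print("sleeve",x3,np.degrees(x3[2]),e)
cv2.imwrite("pics/ov2.png",cv2.resize(overlay(F,[S1])[80:290,180:470],(800,579)))
# tub on scale
T,ct=load("w_t"); print("tub rot check")
m=hsv(T,(85,80,30),(110,255,255),(395,80,490,200))
K=fit_mask([box(.032,0,.136,.124,.018,.021)],hsv(T,*CYAN,(350,50,500,210)),ct,[.6296,.0092,.02]); print("scale",K[0],K[1])
E
python3 m2.py
```

```text
[([0, 0, 640, 480, 303070], [319.6, 240.3]), ([189, 94, 55, 33, 875], [215.3, 109.3]), ([404, 99, 56, 34, 812], [433.5, 113.4]), ([315, 170, 16, 67, 916], [322.4, 202.7]), ([218, 213, 31, 36, 594], [234.5, 229.1]), ([407, 220, 16, 4, 48], [414.6, 221.7]), ([405, 228, 20, 6, 75], [415.7, 230.4]), ([403, 248, 9, 5, 38], [407.0, 250.2]), ([201, 250, 24, 25, 363], [212.8, 261.9]), ([418, 255, 23, 24, 353], [428.7, 266.8])]
posts [ 0.5247 -0.3004 -0.1288] -7.382089921875127 [[-7.403   5.5619]
 [ 7.9207  4.747 ]
 [-7.7248 -3.0622]
 [ 7.2071 -7.2468]]
joint [ 0.5242 -0.3064 -0.1301] -7.455082376593032 1.2030112647548425
sleeve [ 0.5239 -0.3081 -0.1286] -7.370756337307559 0.16416844530397107
tub rot check
scale [0.6298 0.0091 0.0132] 0.06714118416017001
```

View pics/ov2.png

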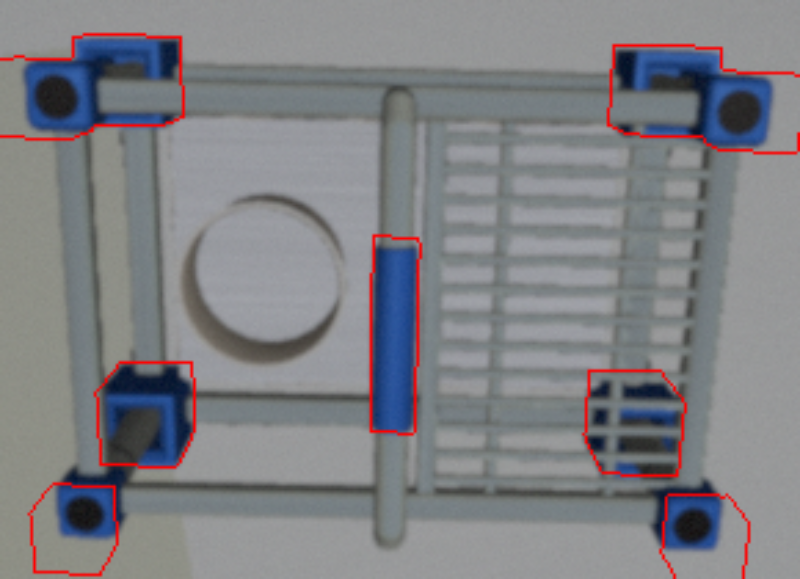

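```bash
cat > m3.py <<'E'
from h import *
np.set_printoptions(precision=4,suppress=True)
F,c=load("w_f"); mask=hsv(F,*BLUE,(180,80,470,285))
px=np.array([(200.5,114.5),(447.5,119.5),(211,265.5),(429.5,267)]); mod=np.array([[-.1,.066,0],[.1,.066,0],[-.1,-.066,0],[.1,-.066,0]])
f=lambda x:(w2p(rz(mod,x[:3])+[0,0,x[3]],c)-px).ravel()
s=least_squares(f,[.52,-.3,-.11,.126]); print("posts",s.x,np.degrees(s.x[2]),f(s.x))
zt=s.x[3]
cups=[box(i*.1,j*.066,.03,.03,0,.045) for i in(-1,1) for j in(-1,1)]
top=[box(i*.1,j*.066,.02,.02,zt-.02,zt) for i in(-1,1) for j in(-1,1)]
sl=[box(0,0,.013,.056,.1395,.1525)]
m=mask.copy(); hull=lambda parts,x:[cv2.convexHull(w2p(rz(P,x),c).astype(np.float32)).astype(int) for P in parts]
# cups: the occluded +x cups are left out; fit on -x,-y cup, +y cups with the tops added
x,e,S=fit_mask([cups[0],cups[1],cups[3]]+top+sl,mask&~np.pad(np.ones((40,32),bool),((212,228),(398,210))),c,s.x[:3]); print("joint",x,np.degrees(x[2]),e)
cv2.imwrite("pics/ov3.png",cv2.resize(overlay(F,[S])[80:290,180:470],(800,579)))
x3,e,S3=fit_mask(sl,hsv(F,*BLUE,(310,160,336,245)),c,x); print("sleeve",x3,np.degrees(x3[2]),e)
E
python3 m3.py
```

```text
posts [ 0.524  -0.307  -0.1294  0.1254] -7.416500332674058 [ 0.0061 -0.0128 -0.9472 -0.4603  0.2878 -0.7638  0.7685  1.2978]
joint [ 0.524  -0.3074 -0.1314] -7.5285804767797435 0.6887786023316882
sleeve [ 0.524  -0.3081 -0.1406] -8.057396843352581 0.1625868784808696
```

View pics/ov3.png

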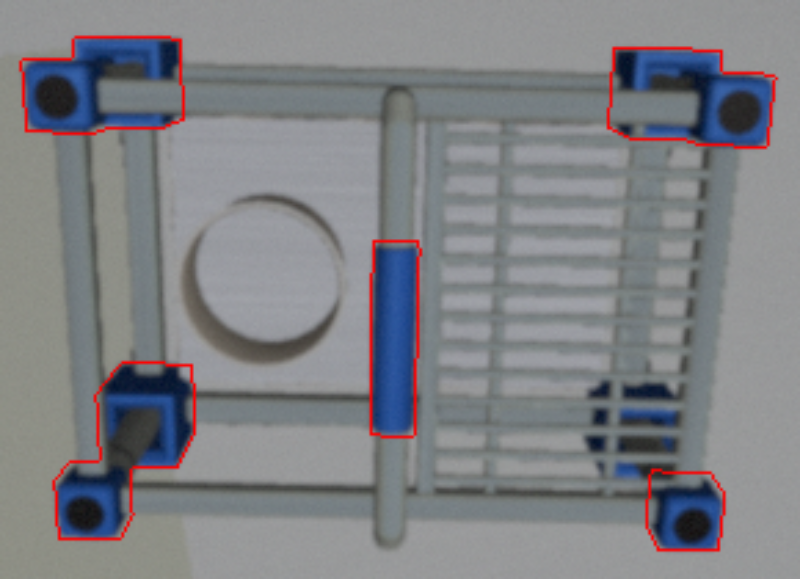

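The overlay fits: frame at (0.524, -0.307), yaw -7.4°. I'll take one closer look at base_b from the same relative pose so that camera bias cancels.

Run:
```python
from h import *
robot.move_to([.5178,.2749,.29],[180,0,83.5]); robot.pause(.3); B,c=shot("w_b2"); print(robot.current_time_s())
cups=[box(i*.1,j*.066,.03,.03,0,.045) for i in(-1,1) for j in(-1,1)]
m=hsv(B,*BLUE,(100,20,540,330)); n,l,st,ce=cv2.connectedComponentsWithStats(m.astype(np.uint8)); print([s.tolist() for s in st if s[4]>60])
x,e,S=fit_mask(cups,m,c,[.5178,.2749,-.1139]); print(x,np.degrees(x[2]),e)
cv2.imwrite("pics/ov4.png",overlay(B,[S])[0:400])
```

```text
30.1917
[[0, 0, 640, 480, 301797], [182, 93, 48, 38, 1512], [417, 92, 44, 38, 1285], [198, 231, 41, 43, 1320], [405, 230, 41, 43, 1242]]
[ 0.51780287  0.27509814 -0.11025017] -6.316869330706159 0.18649560284795483
```

View pics/ov4.png

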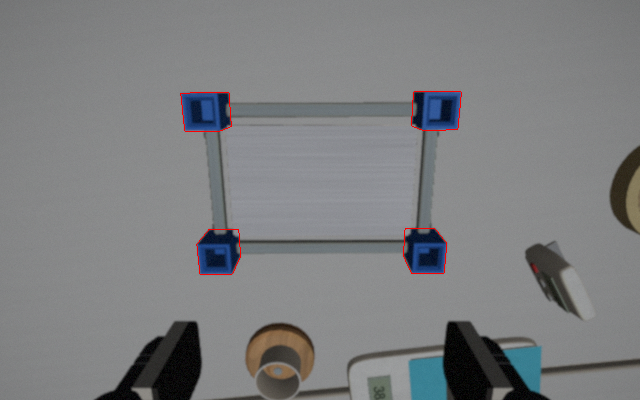

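The base_b fit is consistent: (0.5178, 0.275), yaw -6.4°. I'll lift the frame now and take an in-hand picture.

```bash
cat > m4.py <<'E'
from h import *
def inhand(F,c,g):
    # post-top pixels: dark holes in blue blocks; initial from model g=(x,y,yaw,z_top)
    mod=np.array([[-.1,.066,0],[.1,.066,0],[-.1,-.066,0],[.1,-.066,0]])
    pr=w2p(rz(mod,g[:3])+[0,0,g[3]],c); G=cv2.cvtColor(F,cv2.COLOR_BGR2HSV); out=[]
    for u,v in pr:
        x0,y0=int(u)-16,int(v)-16; r=G[max(y0,0):y0+33,max(x0,0):x0+33]
        d=((r[...,2]<75)&(r[...,1]<110)).astype(np.uint8)
        n,l,st,ce=cv2.connectedComponentsWithStats(d)
        k=[i for i in range(1,n) if 40<st[i,4]<400]
        if k:
            k=min(k,key=lambda i:np.hypot(*(ce[i]-16))); out.append(ce[k]+[max(x0,0),max(y0,0)])
        else: out.append([np.nan]*2)
    out=np.array(out); ok=~np.isnan(out[:,0])
    f=lambda x:(w2p(rz(mod,x[:3])+[0,0,x[3]],c)-out)[ok].ravel()
    s=least_squares(f,g); return s.x,out,f(s.x)
E
python3 - <<'E'
from h import *
from m4 import inhand
np.set_printoptions(precision=4,suppress=True)
F,c=load("w_f"); print(inhand(F,c,[.524,-.3073,-.129,.1254]))
x,y=.524,-.3073; o=[180,0,82.6]
robot.move_to([x,y,.22],o)
print(robot.line_to([x,y,.145],velocity=.1,f_stop=5),robot.current_tool_pos())
fingers.gripper_to(0.0,110); print(robot.current_finger_gap(),robot.current_gripper_force())
robot.line_to([x,y,.20],velocity=.05); print(robot.current_contact_force(),robot.current_torque())
robot.line_to([x,y,.30],velocity=.15); robot.pause(.2)
p=robot.current_tool_pos(); r=robot.current_eef_rot(); F,c=shot("w_g"); print(p,r,robot.current_finger_gap(),robot.current_time_s())
print(inhand(F,c,[p[0],p[1],np.radians(r[2]-90),p[2]-.145+.1254]))
E
```

```text
(array([ 0.524 , -0.3074, -0.1331,  0.1282]), array([[199.8758, 114.764 ],
       [447.6871, 120.3129],
       [210.2245, 265.9388],
       [430.732 , 270.2887]]), array([ 0.0044, -0.0206,  0.0222, -0.0379,  0.0411,  0.043 , -0.0712,
        0.0226]))
False [ 0.5246 -0.3073  0.1457]
0.11112433128731421 107.39447236061096
[-0.0209  0.1253 -5.265 ] [ 0.0039  0.0125 -0.027 ]
[ 0.5234 -0.3074  0.2986] [-179.8644   -0.0361   82.5999] 0.1113415040575384 36.2083
(array([ 0.5234, -0.3074, -0.1292,  0.279 ]), array([[nan, nan],
       [nan, nan],
       [nan, nan],
       [nan, nan]]), array([], dtype=float64))
```

View pics/w_g.png

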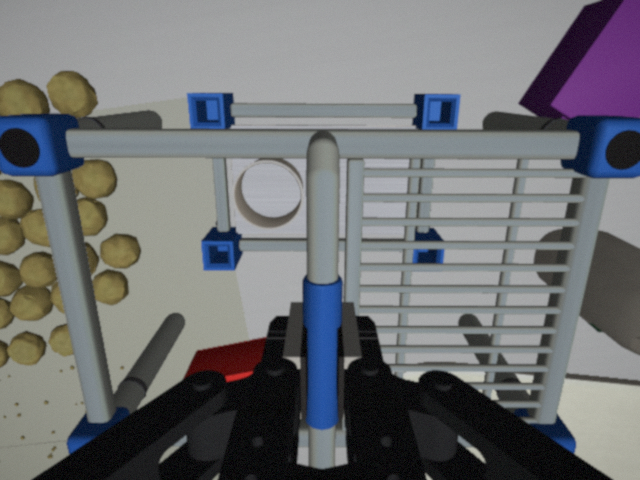

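The frame is held level, with post tops at (20,148) and (625,147). I'll work out the in-hand offset from these and place it.

Run:
```python
from h import *
F,c=load("w_g"); np.set_printoptions(precision=4,suppress=True)
p=robot.current_tool_pos(); r=robot.current_eef_rot()
P=p2w([(19,148),(626,146.5)],p[2]-.145+.1268,c)[:,:2]; d=P[1]-P[0]; yaw=np.arctan2(d[1],d[0])
n=np.array([-np.sin(yaw),np.cos(yaw)]); ctr=P.mean(0)-.066*n
print("span",np.hypot(*d),"yaw",np.degrees(yaw),"tool yaw-90",r[2]-90,"ctr",ctr,"off",ctr-p[:2])
t=[.5178,.275]; o=[180,0,83.6]
robot.line_to([*t,.30],o,velocity=.25); robot.pause(.2)
robot.line_to([*t,.205],velocity=.12); robot.pause(.3)
p=robot.current_tool_pos(); print(p,robot.current_eef_rot(),robot.current_contact_force(),robot.current_time_s())
im=vision.grab_frame("side"); cv2.imwrite("pics/side1.png",cv2.resize(im[150:330,130:370,::-1],(800,600)))
```

```text
span 0.20094805660213205 yaw -7.2552386398175575 tool yaw-90 -7.395536920275205 ctr [ 0.5239 -0.3071] off [0.0003 0.0002]
[0.518  0.2752 0.2056] [179.9513  -0.0324  83.5973] [-0.8434 -0.9235 -5.1976] 40.1333
```

View pics/side1.png

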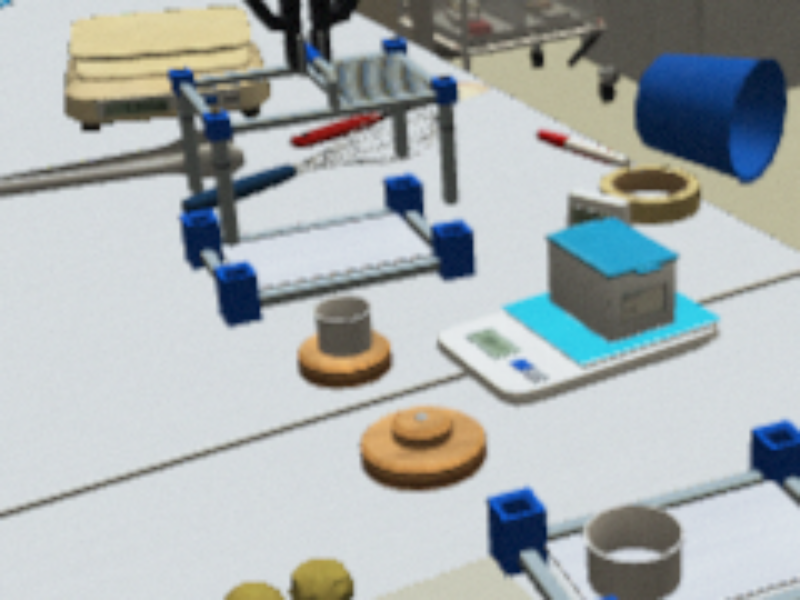

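The frame hangs square over base_b, the tub is on the pan and the small cutter is on its stand. I'll lower the frame.

Run:
```python
from h import *
np.set_printoptions(precision=4,suppress=True)
t=[.5178,.275]
print(robot.line_to([*t,.150],velocity=.05,f_stop=10),robot.current_tool_pos(),robot.current_contact_force(),robot.current_time_s())
if robot.current_tool_pos()[2]<.153:
    print(robot.line_to([*t,.143],velocity=.02,f_stop=8),robot.current_tool_pos(),robot.current_contact_force(),robot.current_time_s())
```

```text
False [0.518  0.2753 0.1505] [ 0.0764  0.2173 -4.895 ] 41.4333
True [0.5183 0.2755 0.1453] [-0.2859 -1.2846  5.7891] 41.7667
```

All four posts are home (z 0.1453 against 0.1457 at the grasp). I'll release and look at the large cutter.

Run:
```python
from h import *
np.set_printoptions(precision=4,suppress=True)
fingers.gripper_to(.8,30); robot.pause(.2); robot.line_to([.5183,.2755,.25],velocity=.15)
robot.move_to([.53,-.01,.42],[180,0,83.5]); robot.pause(.2); shot("w_t2")
x=[.4746,-.3072]
robot.move_to([*x,.25],[180,0,82.6]); robot.pause(.3); F,c=shot("w_l")
d=recognise("cutter_large","wrist"); print(d,robot.current_time_s())
for q in d: print(fit_rect(cyl(.032,.018,.052),q["rect"],c,x))
v=F.copy(); cv2.polylines(v,[np.round(w2p(cyl(.032,.052,.052)[:60]+[*fit_rect(cyl(.032,.018,.052),d[0]["rect"],c,x)[0],0],c)).astype(np.int32)],True,(0,0,255))
cv2.imwrite("pics/v2.png",cv2.resize(np.hstack([load("w_t2")[0],v]),(800,300)))
```

```text
[{'rect': [317.4, 200.4, 84.0, 85.1], 'p': 0.58}] 46.6417
(array([ 0.4721, -0.3075]), array([82.002 , 86.2946]))
```

View pics/v2.png

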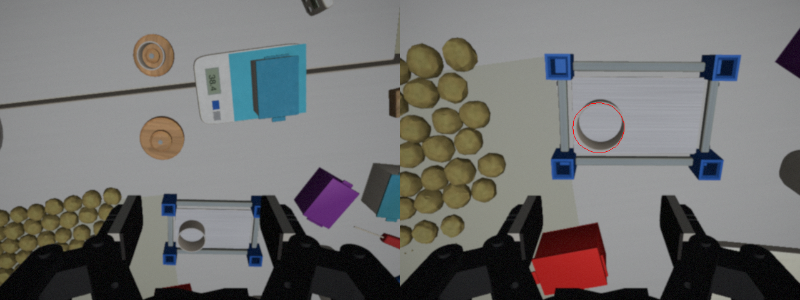

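The large cutter is free on the deck (right panel, near 600,125), and base_a is otherwise empty. I'll pick it up and place it.

Run:
```python
from h import *
np.set_printoptions(precision=4,suppress=True)
x=[.4725,-.3045]; fingers.gripper_to(1.0,25)
robot.move_to([*x,.13],[180,0,-7.5])
print(robot.line_to([*x,.044],velocity=.08,f_stop=5),robot.current_tool_pos())
fingers.gripper_to(.5,25); print(robot.current_finger_gap(),robot.current_gripper_force())
z0=robot.current_tool_pos()[2]
robot.line_to([*x,.20],velocity=.15); print(robot.current_finger_gap())
s=[.4411,-.0802]; robot.move_to([*s,.15],[180,0,30]); robot.pause(.2); shot("w_p")
print(robot.line_to([*s,z0+.0005],velocity=.06,f_stop=5),z0,robot.current_tool_pos(),robot.current_finger_gap(),robot.current_time_s())
```

```text
False [ 0.4731 -0.3047  0.0446]
0.7265483254623846 26.426561772823334
0.722142838195919
True 0.04482451161718774 [ 0.4411 -0.0802  0.0468] 0.725187111701745 53.85
```

The stop height equals z0 plus 2 mm, which is exactly the seat. I'll release and verify.

Run:
```python
from h import *
np.set_printoptions(precision=4,suppress=True)
fingers.gripper_to(1.0); robot.line_to([.4411,-.0802,.18],velocity=.15)
robot.move_to([.52,.12,.42],[180,0,83.5]); robot.pause(.3); F,c=shot("w_end")
robot.move_to([.40,-.35,.40],[180,0,40]); robot.pause(.2)
S=vision.grab_frame("side")[150:330,130:370,::-1]; print(robot.current_time_s())
cv2.imwrite("pics/end.png",np.hstack([cv2.resize(F,(400,300)),cv2.resize(S,(400,300))]))
# tub bottom hull on the pan: overlay the body at the wanted pose
m=[box(.003,0,.096,.066,.021,.081),box(.003,0,.102,.07,.081,.086),np.vstack([box(-.052,0,.008,.02,.081,.086)])]
k=hsv(F,(85,80,20),(110,255,255),(300,100,640,480))
lid=[box(.003,0,.102,.07,.081,.086)]
pan=[box(.032,0,.136,.124,.018,.021)]
xp,e,sp=fit_mask(pan,k,c,[.6296,.0092,.015]); print("scale",xp,e)
x=np.array([.6613,.0129,np.radians(-88.8)]); sil=np.zeros(F.shape[:2])
for P in lid: sil=cv2.fillConvexPoly(sil,cv2.convexHull(w2p(rz(P,x),c).astype(np.float32)).astype(np.int32),1)
q=w2p(rz(pan[0],xp),c).mean(0).astype(int); v=overlay(F,[sp,sil])[max(q[1]-110,0):q[1]+110,q[0]-140:q[0]+140]
cv2.imwrite("pics/end2.png",np.vstack([cv2.imread("pics/end.png"),cv2.resize(np.hstack([v]),(800,300))[:, :]]))
```

```text
58.85
scale [0.6294 0.0079 0.0106] 0.29904833413170634
```

View pics/end2.png

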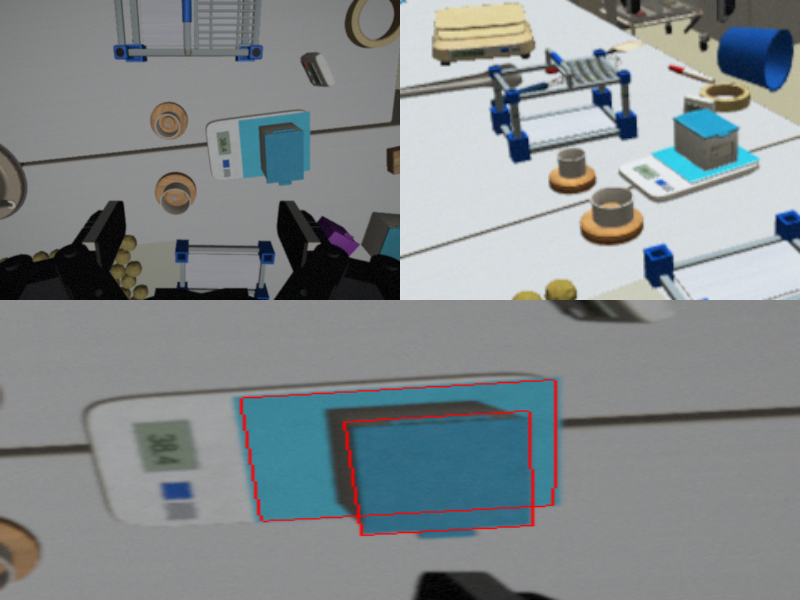

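The final pictures show both cutters round their pegs, the frame home in base_b and the tub within a few mm of the pan's middle. The timer is untouched and the robot is clear, so I'm handing in.

```bash
python3 -c "
from station import workorder
print(workorder.close_job())"
```

```text
the job is handed in; nothing more can be done
None
```

I handed the job in at about 59 s, with everything moved in the order asked: small cutter on its peg, tub on the middle of the pan (within about 3 mm), frame fully home in the empty base, large cutter on its peg, and the timer and look-alikes left alone.

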